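# Coast test of a finishing turntable

## Robot

A 6-joint arm with a two-finger parallel gripper is mounted at the origin on the work surface. World frame = base frame: x ahead of the robot, y to its left, z up, the work surface at z = 0. Lengths are in mm, angles in rad, forces in N, time in s.
With the tool pointing down it reaches from about 275 to 750 mm from the base axis. Payload 10.2 kg.
Tool frame: the origin (TCP) lies between the finger pads, 19 mm behind the fingertips; this is the grasp point; z points along the fingers, y is the line along which they close (so a half turn about z gives the same grasp; the last joint's range is limited). The gripper opens to 85 mm and grips with 20 to 120 N. Pads are 22 mm wide; open, the fingers measure 114 mm over their backs; the gripper's body (76 mm by 85 mm) begins 54 mm behind the grasp point. The pads swing forward as they close: fully open they stand 13 mm farther back than shut.
Start: joints at [-1.365, 0.313, 1.498, -0, 1.331, -0.223], TCP at [218.273, -477.481, 249.994] pointing down, gripper open.
Joint ranges: [-2.94, 2.94], [-0.97, 2.17], [0.19, 2.56], [-1.23, 4.37], [0.02, 3.11], [-2.88, 2.88]. Speed limits (rad/s): [2.39, 2.39, 3.01, 3.14, 3.14, 3.14].

## Interface

Orientations are given as a unit quaternion [w, x, y, z].
In Python, from rig import * gives the robot as it stands.
- The arm moves only by the shell command python3 -m handwheel 'ROWS' [FORCE]. ROWS is JSON, a list that holds one entry, the list of rows, each a list of 7 numbers: the shift along the world's x, y, z in mm, then the turn, a rotation vector about the world's x, y, z in degrees, then the opening, from -1 (shut) to 1 (fully open). A call has 1 to 8 rows; each row shifts and turns the commanded pose from where the row before left it; what a row does not reach is not made up. A row lasts 1/8 s, in which the tool goes at most 62.5 mm and 10.7 degrees, less where a joint would pass 70% of its speed; a pose out of reach is approached as far as the arm can. A call is refused whole if a number of a shift passes 62.5 or a number of a turn 10.7, either way. A call with a gripper value outside its range is refused whole. The fingers move at their own pace and stop on an object; FORCE is the grip in N (left out, the last holds). Time passes only in rows, so rows that do not move let the fingers close. It gives the time, the measured TCP pose, the force, the opening and the grip force at its end, in the units of the state.
- sense(): the state, without advancing time (a new reading comes with each control period).
- capture(name): name is "scene" or "top" or "wrist"; returns a dict with "image" (400x640x3 uint8, red, green, blue), "fx", "fy", "cx", "cy" (pixels), "dist_coeffs" ([k1, k2, p1, p2, k3] as OpenCV has them; the pictures are not rectified), "rvec" (rotation vector, rad) and "tvec" (3), from world to camera coordinates, as OpenCV has them; the wrist camera has in their place "hand_eye" (4x4, takes a point from camera to tool coordinates, whose origin is the TCP and whose axes are the flange's). Camera axes: x right, y down, z forward; pixel columns grow to the right and rows downward; lengths in mm; the calibration is good to about 2 mm. A picture is of the moment at which its call begins: read the wrist's pose just before it. There is no depth.
- finish_job(): hands the job in; it is judged then, once.
The state is a dict: "time_s": time; "joints": joint angles; "dq": joint speeds; "tau": joint torques, N m; "eef_pos": TCP position; "ee_rot": TCP orientation; "force": force on the tool from outside, world axes, zero at the start; "wrist_torque": the same for the moment, N m; "grip_width": opening from 0.0 (shut) to 1.0 (fully open); "grip_force": force on a finger pad.
Only numpy, scipy, OpenCV 4.12 (cv2) and the standard library are available. Lean on these libraries where they do the work, as an engineer would, in place of code of your own. Each camera call takes 0.05 s, during which the arm holds its last target. There are 200 camera calls.

## Task

Check that the finishing turntable's bearing runs freely under the bowl: take the upright crank handle, bring the wheel up to about a quarter turn per second (either way round, never as fast as half a turn per second) and let go with the wheel turning. While it coasts, keep the open gripper with the handle for at least four seconds without touching anything, ready to catch it: centred on the handle to within 25 mm, and no more than 60 mm above its top. Then, while it is still turning, catch the handle with the fingers, hold it until the wheel stands still, let go, and make sure that it stays still: leave the wheel at rest, with the bowl still in its place in the middle and the things around undisturbed.

Things in the scene. Friction and masses are not known exactly. Their poses are not given: they have to be found in the camera images.
- handle_top (a point): Centre of the top face of the crank handle: an upright plain cylinder of dark wood, 30 mm in diameter and 80 mm tall, standing on the wheel's upper face, its axis 115 mm from the axle. Its top stands 150 mm above the table and goes round with the wheel. Like any crank handle it revolves freely on its own pin, so a gripper holding it need not turn with the wheel.
- handle: The same crank handle; origin at the centre of its foot, on the wheel's upper face 70 mm above the table; z up. A steel ferrule (37 mm in diameter, 6 mm high, look only) surrounds its foot.
- wheel (a joint): Angle of the wheel about its upright axle in rad, positive anticlockwise seen from above, no stops (the value runs on past full turns). Nominal: mass 3.9 kg, moment of inertia with handle about 0.041 kg m2, bearing friction 0.003 N m plus 0.002 N m per rad/s, so from 1.6 rad/s it coasts well over 5 s, slowing gradually. The mass varies by about 30 percent.
- turntable: The turntable's grey foot, 200 mm across, fixed to the table; origin under its centre. It carries the wheel: a cast aluminium disc 290 mm in diameter, 22 mm thick, upper face 70 mm above the table. A flat dark steel strip runs over the wheel from the handle through the middle to a dark steel counterweight (44 mm wide, 16 mm high) across from it.
- axle (a point): Point on the wheel's axis on the upper face of the round black rubber pad (124 mm in diameter, 4 mm thick) at the wheel's middle, 74 mm above the table.
- bowl: Small turned bowl of light wood, 84 mm across the rim, 42 mm high (rim 116 mm above the table), about 0.12 kg, standing loose on the pad at the wheel's middle, within 4 mm of the axle at the start; origin at the centre of its underside, z up.
- chuck: Bystander: round steel lathe chuck with four jaws, 90 mm in diameter, 49 mm high, standing on the table; origin at the centre of its underside.
- wax_jar: Bystander: jar with a steel lid, 70 mm in diameter, 70 mm high, standing on the table; origin at the centre of its underside.
- finial: Bystander: turned finial of dark wood, 56 mm across its foot, 95 mm high, standing on the table; origin at the centre of its underside.
- offcut: Bystander: plywood offcut 70 x 140 x 30 mm lying flat on the table; origin at the centre of its underside.

How it is judged (in metres and radians):
On the way, in this order (a step that is already met when the one before it is completed fails the run):
1. the wheel is set turning by its handle, at 0.8 rad/s or more while a finger is on the handle ((velocity of joint wheel above 0.8 rad/s or velocity of joint wheel below -0.8 rad/s) and contact force between the fingers and handle above 0.1 N), for 0.05 s.
2. with the wheel coasting at more than 0.5 rad/s and the robot touching neither turntable nor bowl, the TCP stays within 25 mm horizontally of the handle's axis and at most 60 mm above its top for 4 s ((velocity of joint wheel above 0.5 rad/s or velocity of joint wheel below -0.5 rad/s) and contact force between each of the arm, the fingers and turntable below 0.1 N and contact force between each of the fingers, the arm and bowl below 0.1 N and horizontal distance between the grasp point and handle_top below 0.025 m and z of the grasp point in the frame of handle_top below 0.06 m), for 4 s.
3. the handle is caught by the fingers while the wheel still turns (more than 0.2 rad/s) ((velocity of joint wheel above 0.2 rad/s or velocity of joint wheel below -0.2 rad/s) and contact force between the fingers and handle above 0.3 N), for 0.05 s.
4. the fingers on the handle bring the wheel to rest (under 0.1 rad/s) (not (velocity of joint wheel above 0.1 rad/s or velocity of joint wheel below -0.1 rad/s) and contact force between the fingers and handle above 0.3 N), for 0.2 s.
At the end, for the whole second after the job is handed in: The wheel is at rest (under 0.08 rad/s) and released; the bowl stands upright on the wheel's pad, within 20 mm of the axle and at rest; the chuck, jar, finial and offcut are within 20 mm of where they started (not (velocity of joint wheel above 0.08 rad/s or velocity of joint wheel below -0.08 rad/s) and horizontal distance between bowl and axle below 0.02 m and angle between bowl's own z axis and vertical below 0.15 rad and height (world z) of bowl between 0.068 and 0.08 m and linear speed of bowl below 0.02 m/s and distance of each of chuck, wax_jar, finial, offcut from where it was at the start of the episode below 0.02 m); the robot touches nothing.
It fails at once if the wheel turns at 3.1 rad/s (half a turn per second) or faster (velocity of joint wheel above 3.1 rad/s or velocity of joint wheel below -3.1 rad/s).
It fails at once if the bowl slides more than 20 mm off the axle or tips (horizontal distance between bowl and axle above 0.02 m or angle between bowl's own z axis and vertical above 0.3 rad).
It fails at once if a bystander is moved by more than 20 mm (distance of any of chuck, wax_jar, finial, offcut from where it was at the start of the episode above 0.02 m).
It also fails if it takes over 58 s, if anything falls off the work surface, if the arm or the gripper's body presses on something with over 40 N, if the wrist force passes 120 N, or if a joint passes its speed limit or range.

## Working session

There is one attempt and no reset: what is moved stays moved. The work goes in short steps, Python scripts to look and compute and a shell command to move; the robot and the scene stay as the last step left them, time stands still between calls to the robot, and variables do not carry over. Pictures are saved under pics/ and viewed, at most 10 in all, crops included, and the job is handed in when it is done.

```bash
ls; mkdir -p pics; python3 - <<'E'
from rig import *
import cv2
s=sense();print(s)
for n in("top","scene"):
    c=capture(n);cv2.imwrite(f"pics/{n}0.png",c["image"][:,:,::-1]);print({k:v for k,v in c.items() if k!="image"})
E
```

```text
pics
{'time_s': 0.0, 'joints': array([-1.36537398e+00,  3.13442815e-01,  1.49846400e+00, -3.57675290e-06,
        1.33103836e+00, -2.23429704e-01]), 'dq': array([-0.00099056, -0.00081483,  0.00017687,  0.0005827 ,  0.00102999,
       -0.0013168 ]), 'tau': array([ 1.90163206e-03, -4.12262714e+01, -2.59743744e+01, -3.29406510e-05,
        4.12361172e-03, -1.29718777e-05]), 'eef_pos': array([ 218.23039872, -477.21640915,  249.42861914]), 'ee_rot': array([-6.76249536e-04,  9.77098376e-01,  2.12787000e-01,  4.35189541e-06]), 'force': array([ 1.01398425,  0.06871987, -0.19033798]), 'wrist_torque': array([ 0.02389671,  0.00377492, -0.06397529]), 'grip_force': 0.0, 'grip_width': 1.003891456849151}
{'fx': 383.3618639210527, 'fy': 383.3618639210527, 'cx': 320.38888890803446, 'cy': 202.57196859803602, 'dist_coeffs': array([-0.05387033,  0.        ,  0.        ,  0.        ,  0.        ]), 'rvec': array([ 2.18919702, -2.19177017,  0.11146654]), 'tvec': array([ -20.49133987,  523.59123432, 1200.83976065])}
{'fx': 406.1778007733707, 'fy': 406.1778007733707, 'cx': 310.21581567411357, 'cy': 195.58832693875124, 'dist_coeffs': array([-0.00640582,  0.        ,  0.        ,  0.        ,  0.        ]), 'rvec': array([ 0.70592727,  2.76831235, -0.87549462]), 'tvec': array([ 453.30175829, -146.54464143, 1422.37144578])}
```

View pics/top0.png

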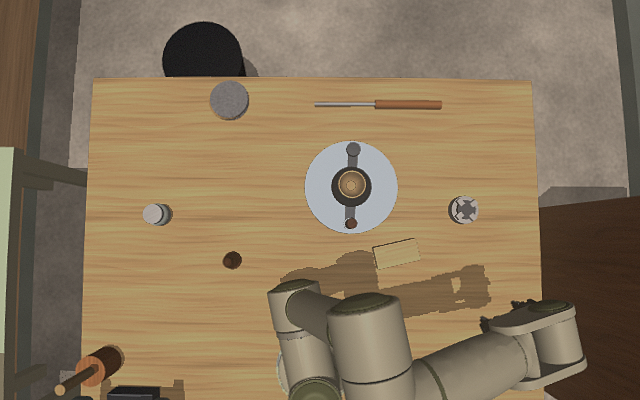

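View pics/scene0.png

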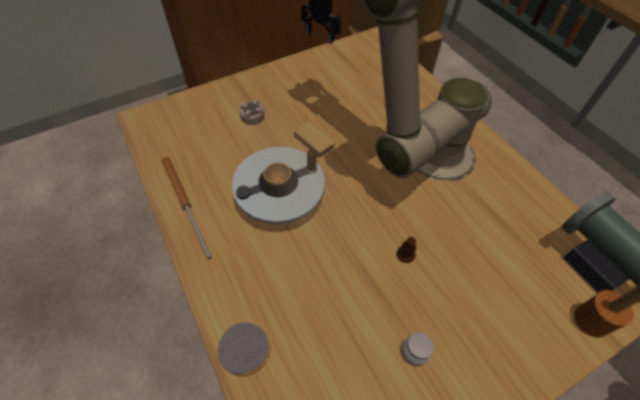

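Top view: wheel centre ≈(351,187), handle top ≈(351,223), counterweight (353,149), chuck (463,209), offcut (397,253), finial (232,260), jar (157,214). The scene view shows the handle standing upright at (312,158).

```bash
cat > h.py <<'E'
from rig import *
import cv2,numpy as np
def ray(c,px,z,T=None):
    """world points on plane z for pixels px; T=(R,origin) camera->world overrides"""
    K=np.array([[c["fx"],0,c["cx"]],[0,c["fy"],c["cy"]],[0,0,1.]])
    u=cv2.undistortPoints(np.float64(px).reshape(-1,1,2),K,c["dist_coeffs"]).reshape(-1,2)
    d=np.c_[u,np.ones(len(u))]
    if T is None:
        R=cv2.Rodrigues(c["rvec"])[0].T; o=-R@c["tvec"]
    else: R,o=T
    d=d@R.T
    return o+d*((z-o[2])/d[:,2])[:,None]
def project(c,P):
    K=np.array([[c["fx"],0,c["cx"]],[0,c["fy"],c["cy"]],[0,0,1.]])
    return cv2.projectPoints(np.float64(P).reshape(-1,1,3),c["rvec"],c["tvec"],K,c["dist_coeffs"])[0].reshape(-1,2)
def circ(P):
    A=np.c_[2*P[:,:2],np.ones(len(P))]; s=np.linalg.lstsq(A,(P[:,:2]**2).sum(1),rcond=None)[0]
    return s[:2],np.sqrt(s[2]+s[:2]@s[:2])
E
python3 - <<'E'
from h import *
for n in("top","scene"):
    c=capture(n);im=c["image"];hsv=cv2.cvtColor(im,cv2.COLOR_RGB2HSV)
    m=((hsv[...,1]<60)&(hsv[...,2]>(130 if n=="top" else 110))).astype(np.uint8)
    ctr=(351,187) if n=="top" else (279,183)
    k,l,st,ce=cv2.connectedComponentsWithStats(m)
    i=max((i for i in range(1,k) if np.hypot(*(ce[i]-ctr))<25),key=lambda i:st[i,4])
    cn=max(cv2.findContours((l==i).astype(np.uint8),0,1)[0],key=cv2.contourArea)
    h=cv2.convexHull(cn)
    P=ray(c,h,70);print(n,st[i],circ(P))
    cv2.imwrite(f"pics/crop_{n}.png",cv2.resize(im[ctr[1]-60:ctr[1]+60,ctr[0]-60:ctr[0]+60,::-1],(590,590),interpolation=cv2.INTER_CUBIC))
    if n=="top":
        for nm,p,z in(("handle",(351,223),150),("cw",(353,149),86),("bowl",(351,184),116),("chuck",(463,209),49),("offcut",(397,253),30)):print(nm,ray(c,[p],z).round(0))
s=sense();c=capture("wrist");cv2.imwrite("pics/w0.png",c["image"][:,:,::-1]);print(c["hand_eye"],c["fx"],c["cx"],c["cy"])
E
```

```text
top [ 305  141   93   93 5008] (array([ 569.75131304, -114.19666885]), np.float64(143.63888845918154))
handle [[ 455. -105.  150.]]
cw [[ 683. -120.   86.]]
bowl [[ 571. -110.  116.]]
chuck [[ 501. -471.   49.]]
offcut [[ 363. -262.   30.]]
scene [ 232  147   93   74 3792] (array([ 569.78010876, -111.99449851]), np.float64(143.39140230712343))
[[-5.48008601e-05 -9.44566875e-01 -3.28319075e-01  8.53672227e+01]
 [ 9.99999898e-01 -1.99236451e-04  4.06285554e-04 -1.22362419e-01]
 [-4.49177004e-04 -3.28319019e-01  9.44566790e-01 -1.24446442e+02]
 [ 0.00000000e+00  0.00000000e+00  0.00000000e+00  1.00000000e+00]] 347.10255543876724 319.41658538940555 199.20393731756064
```

View pics/crop_top.png

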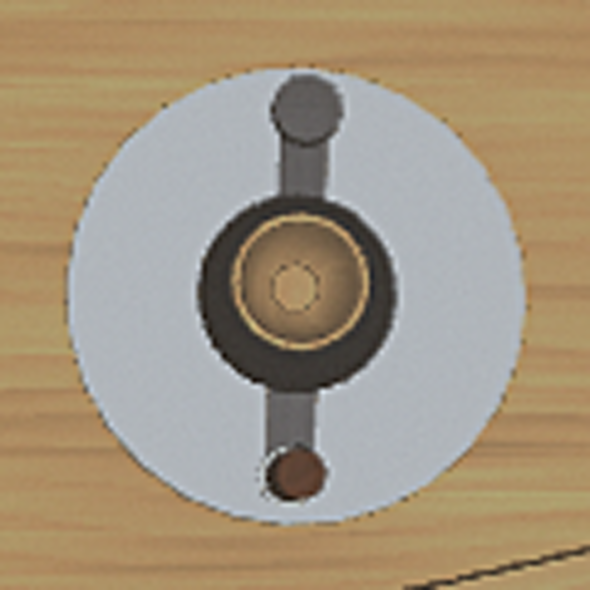

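View pics/w0.png

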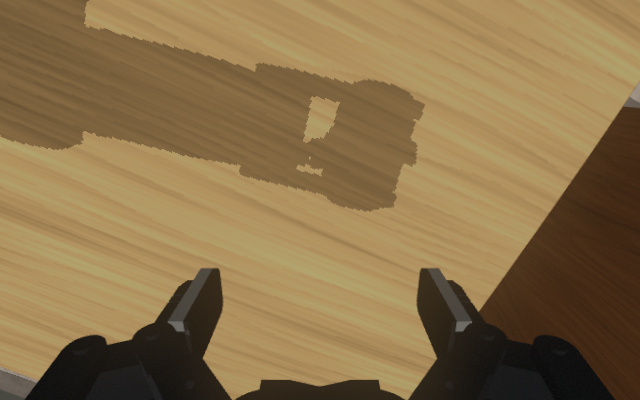

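Wheel axis ≈ (569.8, −113), handle ≈ (454, −107), at about 177°. The top crop confirms the handle at the near side and the bowl in the middle. The wrist view shows the pads at rows 270–330, with the region between them free. Moving above the handle now.

```bash
python3 -m handwheel '[[[29.5,46.2,0,0,0,-8.2,1],[29.5,46.2,0,0,0,-8.2,1],[29.5,46.2,0,0,0,-8.2,1],[29.5,46.2,0,0,0,0,1],[29.5,46.2,0,0,0,0,1],[29.5,46.2,0,0,0,0,1],[29.5,46.2,-25,0,0,0,1],[29.5,46.2,-25,0,0,0,1]]]' 30
cat >> h.py <<'E'
from scipy.spatial.transform import Rotation as Rn
C=np.array([569.8,-113.])
def handle(save=None,z=150):
    s=sense();c=capture("wrist")
    w,x,y,q=s["ee_rot"];Rt=Rn.from_quat([x,y,q,w]).as_matrix();H=c["hand_eye"]
    T=(Rt@H[:3,:3],Rt@H[:3,3]+s["eef_pos"])
    im=c["image"]
    if save: cv2.imwrite(save,im[:,:,::-1])
    return s,c,T,im
E
python3 - <<'E'
from h import *
s,c,T,im=handle("pics/w1.png");print(s["time_s"],s["eef_pos"],s["ee_rot"],s["dq"].round(2))
s=sense();print(s["time_s"],s["eef_pos"],s["dq"].round(2))
E
```

```text
time_s: 1.25
eef_pos: [455.1, -106.3, 199.6]
ee_rot: [0.0, 1.0, -0.0, 0.0]
force: [0.8, -0.2, -0.1]
grip_width: 0.997
grip_force: 0.0
1.25 [ 455.09193362 -106.25277364  199.58345324] [ 2.62581618e-04  9.99999798e-01 -3.03133441e-04  4.92103318e-04] [ 0.98  0.49 -0.05  0.   -0.44  0.98]
1.3 [ 455.77152114 -101.12549852  196.37049217] [-0.12 -0.03 -0.01 -0.02  0.08 -0.18]
```

View pics/w1.png

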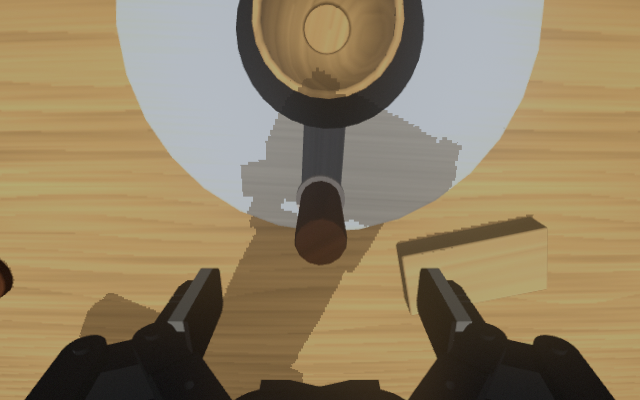

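The wrist view shows the handle's top face at ≈(321,242), radius 26 px, between the pads; its side runs up to the ferrule at (320,190). Now a top-face detector.

```bash
cat > hd.py <<'E'
from h import *
def find(save=None):
    """handle top in world from the wrist view: brown mask, then its lighter top face"""
    s,c,T,im=handle(save)
    b=cv2.GaussianBlur(im,(3,3),0).astype(int)
    m=((b[...,0]-b[...,2]>12)&(b[...,0]>1.25*b[...,2])&(b.sum(2)<300)&(b.sum(2)>120)&(b[...,0]<120)&(b[...,0]-b[...,1]>12)).astype(np.uint8)
    m=cv2.morphologyEx(m,cv2.MORPH_OPEN,np.ones((5,5)))
    k,l,st,ce=cv2.connectedComponentsWithStats(m)
    out=[]
    for i in range(1,k):
        if st[i,4]<500: continue
        cn=max(cv2.findContours((l==i).astype(np.uint8),0,1)[0],key=cv2.contourArea)
        (u,v),r=cv2.minEnclosingCircle(cn)
        p=ray(c,cv2.fitEllipse(cn)[0],150,T)[0]; 
        out.append((st[i,4],round(u),round(v),round(r,1),p[:2].round(1)))
    return s,c,im,out
E
python3 - <<'E'
from hd import *
s,c,im,o=find();print(s["eef_pos"],o)
for v in (205,215,225,235,245,255,262):print(v,im[v,321],im[v,310])
E
```

```text
[ 455.77152114 -101.12549852  196.37049217] [(np.int32(695), 399, 28, 28.4, array([ 563.8, -135.2])), (np.int32(654), 333, 84, 25.2, array([ 539.8, -104.7])), (np.int32(2055), 476, 242, 73.8, array([ 459.5, -184.2])), (np.int32(2071), 330, 242, 27.7, array([ 455.3, -106.5]))]
205 [51 41 35] [50 41 35]
215 [49 39 33] [50 40 32]
225 [64 47 35] [50 38 30]
235 [69 48 35] [69 48 34]
245 [67 47 31] [68 46 32]
255 [67 47 32] [64 44 29]
262 [72 49 32] [135 107  69]
```

```bash
python3 -m handwheel '[[[-0.5,-5.4,-20,0,0,0,1],[0,0,-34.4,0,0,0,1],[0,0,0,0,0,0,-1],[0,0,0,0,0,0,-1]]]' 30; python3 -m handwheel '[[[0,0,0,0,0,0,-1],[0,0,0,0,0,0,-1]]]' 
python3 - <<'E'
from hd import *
s,c,im,o=find("pics/w2.png");print(s["eef_pos"],s["time_s"],s["grip_width"],o)
t0=np.radians(176.8)
# ccw launch: accelerate 12 rows, alpha so that final 1.5 rad/s
n=8;dt=.125
th=[t0];w=0
for k in range(10):
    w2=min(1.5,w+1.5/8); th.append(th[-1]+(w+w2)/2*dt); w=w2
P=C+114.8*np.c_[np.cos(th),np.sin(th)];print(np.diff(P,axis=0).round(1),np.degrees(th).round(1))
E
```

```text
time_s: 1.85
eef_pos: [454.2, -113.8, 146.9]
ee_rot: [0.0, 1.0, -0.0, 0.001]
force: [0.1, -0.6, 0.4]
grip_width: 0.604
grip_force: 0.0
time_s: 2.1
eef_pos: [454.4, -113.9, 147.2]
ee_rot: [0.001, 1.0, -0.0, 0.001]
force: [-1.3, -0.2, 7.2]
grip_width: 0.338
grip_force: 31.0
[ 454.38829998 -113.87376444  147.20833952] 2.1 0.33789681668993526 [(np.int32(3042), 486, 266, 86.0, array([ 470.7, -178.7])), (np.int32(3144), 320, 297, 34.4, array([ 455. , -113.5]))]
[[ -0.1  -1.3]
 [ -0.1  -4. ]
 [  0.1  -6.7]
 [  0.9  -9.4]
 [  2.2 -11.9]
 [  4.4 -14.1]
 [  7.5 -15.8]
 [ 11.5 -16.6]
 [ 15.2 -15.2]
 [ 17.8 -12.1]] [176.8 177.5 179.5 182.8 187.5 193.6 201.  209.7 219.8 230.5 241.3]
```

Gripped (opening 0.338, 31 N). The handle is held at (454.4, −113.8), i.e. 180.3°. Computing the launch rows.

```bash
cat > plan.py <<'E'
import sys,numpy as np
from h import C
def rows(th0,w,n,dec=.17,start=None,r=115.,dw=0,wmax=9):
    "shifts per row following the handle; dw: acceleration; start: commanded xy"
    th=[th0];W=w
    for k in range(n):
        W2=min(W+(dw-dec)*.125,wmax); th.append(th[-1]+(W+W2)/2*.125); W=W2
    P=C+r*np.c_[np.cos(th),np.sin(th)]
    if start is not None: P[0]=start
    return np.diff(P,axis=0).round(1),th[-1],W
E
python3 - <<'E'
from plan import *
r,t,w=rows(np.radians(180.3),0,8,dec=0,dw=1.7,r=115.2);print(r.tolist(),t,w)
r,t,w=rows(t,w,6,dec=0.0,r=115.2);print(r.tolist(),np.degrees(t))
E
```

```text
[[0.0, -1.5], [0.2, -4.6], [0.7, -7.6], [1.8, -10.5], [3.8, -13.2], [6.7, -15.4], [10.7, -16.7], [15.7, -16.7]] 3.9968286413457763 1.6999999999999997
[[20.0, -14.0], [22.5, -9.4], [24.0, -4.5], [24.4, 0.7], [23.7, 5.8], [22.0, 10.7]] 302.05353146530007
```

```bash
python3 -m handwheel '[[[0,-1.5,0,0,0,0,-1],[0.2,-4.6,0,0,0,0,-1],[0.7,-7.6,0,0,0,0,-1],[1.8,-10.5,0,0,0,0,-1],[3.8,-13.2,0,0,0,0,-1],[6.7,-15.4,0,0,0,0,-1],[10.7,-16.7,0,0,0,0,-1],[15.7,-16.7,0,0,0,0,-1]]]' 30
python3 -m handwheel '[[[20,-14,0,0,0,0,-1],[22.5,-9.4,0,0,0,0,1],[24,-4.5,0,0,0,0,1],[24.4,0.7,5,0,0,0,1],[23.7,5.8,15,0,0,0,1]]]' 30
python3 - <<'E'
from hd import *
for f in("pics/w3.png",None):
    s,c,im,o=find(f);print(s["eef_pos"],s["time_s"],s["grip_width"])
    for q in o:
        d=q[4]-C; print(q[:4],q[4],np.hypot(*d).round(1),(np.degrees(np.arctan2(d[1],d[0]))%360).round(1))
E
```

```text
time_s: 3.15
eef_pos: [494.3, -200.4, 147.3]
ee_rot: [0.001, 1.0, -0.0, 0.001]
force: [5.7, 5.4, 5.1]
grip_width: 0.336
grip_force: 30.8
time_s: 3.78
eef_pos: [608.5, -221.2, 166.0]
ee_rot: [0.0, 1.0, -0.001, -0.0]
force: [-0.3, -1.2, -0.0]
grip_width: 1.0
grip_force: 0.0
[ 608.53756961 -221.15006857  165.99715319] 3.775 0.9995362748968566
(np.int32(661), 164, 256, 36.0) [ 619.3 -151.8] 62.9 321.9
(np.int32(2595), 322, 274, 30.6) [ 607.3 -222. ] 115.3 289.0
(np.int32(1401), 364, 380, 54.6) [ 545.9 -252.6] 141.6 260.3
[ 611.26285059 -220.41557118  168.6109639 ] 3.825 0.9969500670448533
(np.int32(2596), 316, 261, 30.1) [ 615.8 -218.6] 115.2 293.5
(np.int32(582), 168, 255, 33.1) [ 620.3 -151. ] 63.2 323.0
(np.int32(1266), 366, 381, 51.6) [ 545.2 -252.2] 141.4 260.0
```

View pics/w3.png

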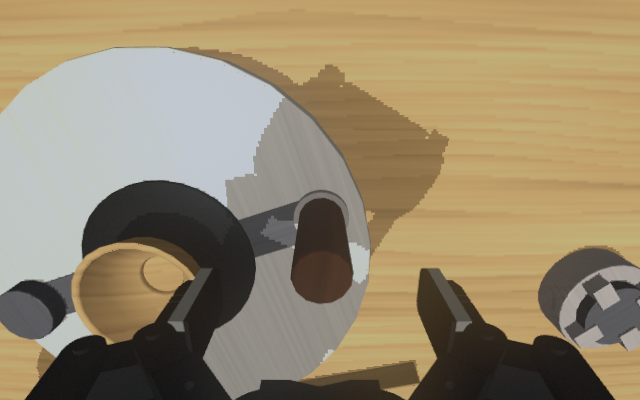

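Handle at (322,274) in the wrist view, between the open pads, with the bowl in place. It is released and coasting at ≈1.57 rad/s, tracked to within 2 mm.

```bash
cat > step.py <<'E'
# measure handle, fit its angle over time, print rows for the next n periods
import sys,json
from hd import *
from plan import rows
n=int(sys.argv[1]);L=json.load(open("log.json"))
s,c,im,o=find(sys.argv[2] if len(sys.argv)>2 else None)
now=s["time_s"]+.05
t0,a0=L["obs"][-1]; w0=L["w"]
best=None
for q in o:
    d=q[4]-C
    if abs(np.hypot(*d)-115)<8:
        a=np.arctan2(d[1],d[0]);p=a0+w0*(s["time_s"]-t0)-.08*(s["time_s"]-t0)**2
        a=p+(a-p+np.pi)%(2*np.pi)-np.pi
        if abs(a-p)<.4 and (best is None or abs(a-p)<abs(best-p)):best=a
e=None
if best is not None:
    L["obs"].append((s["time_s"],best))
    e=np.hypot(*(C+115*np.array([np.cos(best),np.sin(best)])-s["eef_pos"][:2]))
O=np.array(L["obs"]);x=O[:,0]-now
if len(O)>=4: k=np.polyfit(x,O[:,1],2);th,w,dec=k[2],k[1],-2*k[0]
else: dec=.17;k=np.polyfit(x,O[:,1]+dec/2*x**2,1);th,w=k[1],k[0]
L["w"]=w
if len(sys.argv)<4:
    r,t1,w1=rows(th,w,n,dec=dec,start=L["cmd"]); L["cmd"]=(np.array(L["cmd"])+r.sum(0)).tolist()
    print(r.tolist(),"end ang",np.degrees(t1)%360,"w",w1)
json.dump(L,open("log.json","w"))
print("now",now,"xyz",s["eef_pos"].round(1),"err",e,"ang",np.degrees(th)%360,"w",w,"dec",dec,"force",s["force"].round(1))
E
python3 - <<'E'
import json,numpy as np
r=np.radians
json.dump(dict(obs=[(3.775,r(289.0)),(3.825,r(293.5))],w=1.57,cmd=[608.5,-220.9]),open("log.json","w"))
from plan import rows
R,t,w=rows(r(298.0),1.57,6,start=[608.5,-220.9]);print(R.tolist(),np.degrees(t),w)
json.dump(dict(obs=[(3.775,r(289.0)),(3.825,r(293.5))],w=1.57,cmd=(np.array([608.5,-220.9])+R.sum(0)).tolist()),open("log.json","w"))
E
```

```text
[[33.9, 18.7], [15.7, 15.5], [12.3, 18.0], [8.6, 19.7], [4.7, 20.6], [0.9, 20.8]] 362.7263259186852 1.4425000000000001
```

```bash
python3 -m handwheel '[[[33.9,18.7,3,0,0,0,1],[15.7,15.5,4,0,0,0,1],[12.3,18,4,0,0,0,1],[8.6,19.7,4,0,0,0,1],[4.7,20.6,0,0,0,0,1],[0.9,20.8,0,0,0,0,1]]]' 30
python3 step.py 8
```

```text
time_s: 4.62
eef_pos: [684.0, -106.2, 180.4]
ee_rot: [-0.0, 1.0, -0.0, -0.0]
force: [-0.6, 0.5, -0.7]
grip_width: 1.0
grip_force: 0.0
[[-4.8, 28.1], [-7.5, 18.6], [-10.5, 16.8], [-13.0, 14.6], [-15.0, 12.0], [-16.5, 9.2], [-17.5, 6.3], [-18.0, 3.4]] end ang 83.89235606307216 w 1.261452434913417
now 4.675 xyz [ 684.  -106.2  180.4] err 1.7101249114836092 ang 6.746314227420157 w 1.431452434913417 dec 0.17 force [-0.6  0.5 -0.7]
```

```bash
python3 -m handwheel '[[[-4.8,28.1,0,0,0,0,1],[-7.5,18.6,0,0,0,0,1],[-10.5,16.8,0,0,0,0,1],[-13,14.6,0,0,0,0,1],[-15,12,0,0,0,0,1],[-16.5,9.2,0,0,0,0,1],[-17.5,6.3,0,0,0,0,1],[-18,3.4,0,0,0,0,1]]]' 30
python3 step.py 8
```

```text
time_s: 5.68
eef_pos: [580.3, 1.8, 180.6]
ee_rot: [0.0, 1.0, -0.0, -0.0]
force: [-0.0, 0.3, 0.6]
grip_width: 0.997
grip_force: 0.0
[[-20.2, 0.3], [-16.6, -2.4], [-15.7, -4.7], [-14.6, -6.7], [-13.2, -8.4], [-11.7, -9.9], [-10.0, -11.1], [-8.3, -12.0]] end ang 148.82872843914657 w 1.0033257576231214
now 5.725 xyz [580.3   1.8 180.6] err 5.3502881403397 ang 85.56535557554042 w 1.204982547150402 dec 0.20165678952728153 force [-0.   0.3  0.6]
```

```bash
python3 -m handwheel '[[[-20.2,0.3,0,0,0,0,1],[-16.6,-2.4,0,0,0,0,1],[-15.7,-4.7,0,0,0,0,1],[-14.6,-6.7,0,0,0,0,1],[-13.2,-8.4,0,0,0,0,1],[-11.7,-9.9,0,0,0,0,1],[-10,-11.1,0,0,0,0,1],[-8.3,-12,0,0,0,0,1]]]' 30
python3 step.py 8
```

```text
time_s: 6.72
eef_pos: [470.5, -54.3, 180.6]
ee_rot: [0.0, 1.0, -0.0, 0.0]
force: [0.7, 0.4, -0.0]
grip_width: 0.999
grip_force: 0.0
[[-12.7, -29.5], [-3.0, -15.0], [-1.0, -15.0], [0.9, -14.7], [2.8, -14.2], [4.4, -13.5], [5.9, -12.6], [7.2, -11.6]] end ang 215.3957490851392 w 0.9399061098747006
now 6.7749999999999995 xyz [470.5 -54.3 180.6] err 9.641234742539815 ang 157.11784843187502 w 1.09437638522453 dec 0.15447027534982927 force [ 0.7  0.4 -0. ]
```

```bash
python3 -m handwheel '[[[-12.7,-29.5,0,0,0,0,1],[-3,-15,0,0,0,0,1],[-1,-15,0,0,0,0,1],[0.9,-14.7,0,0,0,0,1],[2.8,-14.2,0,0,0,0,1],[4.4,-13.5,0,0,0,0,1],[5.9,-12.6,0,0,0,0,1],[7.2,-11.6,0,0,0,0,1]]]' 30
python3 step.py 4
```

```text
time_s: 7.78
eef_pos: [476.0, -180.4, 180.6]
ee_rot: [-0.0, 1.0, -0.0, 0.0]
force: [0.3, -0.1, 0.9]
grip_width: 0.998
grip_force: 0.0
[[12.0, -14.3], [9.6, -8.7], [10.3, -7.4], [10.8, -6.1]] end ang 243.67607101983526 w 0.8549474584322933
now 7.825 xyz [ 476.  -180.4  180.6] err None ang 218.07731862831065 w 0.9321825961072082 dec 0.15447027534983018 force [ 0.3 -0.1  0.9]
```

```bash
python3 -m handwheel '[[[12,-14.3,0,0,0,0,1],[9.6,-8.7,0,0,0,0,1],[10.3,-7.4,0,0,0,0,1],[10.8,-6.1,0,0,0,0,1]]]' 30
python3 step.py 8 pics/w5.png
```

```text
time_s: 8.32
eef_pos: [518.7, -216.3, 180.5]
ee_rot: [-0.0, 1.0, -0.0, -0.0]
force: [0.1, 0.1, 0.2]
grip_width: 0.995
grip_force: 0.0
[[18.4, -7.1], [11.6, -2.8], [11.6, -1.6], [11.4, -0.4], [11.1, 0.7], [10.8, 1.8], [10.3, 2.7], [9.7, 3.5]] end ang 292.43560687725505 w 0.7118380107511874
now 8.375 xyz [ 518.7 -216.3  180.5] err 2.510661486088035 ang 247.35183095670607 w 0.8618826473386451 dec 0.1500446365874574 force [0.1 0.1 0.2]
```

Hover done (about 4.7 s since release). Descend alongside the handle and close while following it.

```bash
python3 -m handwheel '[[[18.4,-7.1,-12,0,0,0,1],[11.6,-2.8,-13,0,0,0,1],[11.6,-1.6,-13,0,0,0,1],[11.4,-0.4,0,0,0,0,-1],[11.1,0.7,0,0,0,0,-1],[10.8,1.8,0,0,0,0,-1],[10.3,2.7,0,0,0,0,-1],[9.7,3.5,0,0,0,0,-1]]]' 30
python3 -c "
from plan import *
r,t,w=rows(np.radians(292.4),.71,6,dec=.95);print(r.tolist(),np.degrees(t),w)"
```

```text
time_s: 9.38
eef_pos: [614.1, -220.4, 143.0]
ee_rot: [0.001, 1.0, -0.0, 0.001]
force: [2.9, -6.6, -1.4]
grip_width: 0.341
grip_force: 31.0
[[8.5, 3.9], [6.7, 3.7], [5.0, 3.2], [3.5, 2.4], [2.0, 1.5], [0.6, 0.5]] 307.6012865020646 -0.0025000000000000855
```

Caught at speed (31 N). Brake gently, then hold.

```bash
python3 -m handwheel '[[[8.5,3.9,0,0,0,0,-1],[6.7,3.7,0,0,0,0,-1],[5,3.2,0,0,0,0,-1],[3.5,2.4,0,0,0,0,-1],[2,1.5,0,0,0,0,-1],[0.6,0.5,0,0,0,0,-1],[0,0,0,0,0,0,-1],[0,0,0,0,0,0,-1]]]' 30
python3 -m handwheel '[[[0,0,0,0,0,0,-1],[0,0,0,0,0,0,-1],[0,0,0,0,0,0,-1],[0,0,0,0,0,0,-1]]]' 30
python3 - <<'E'
from hd import *
s,c,im,o=find("pics/w6.png");print(s["eef_pos"],s["force"],s["grip_width"],s["grip_force"],o)
E
```

```text
time_s: 10.38
eef_pos: [640.7, -205.9, 143.1]
ee_rot: [0.002, 1.0, -0.001, 0.002]
force: [7.3, -10.0, -3.2]
grip_width: 0.338
grip_force: 30.8
time_s: 10.88
eef_pos: [640.7, -205.9, 143.1]
ee_rot: [0.002, 1.0, -0.001, 0.002]
force: [6.7, -9.1, -3.5]
grip_width: 0.337
grip_force: 30.8
[ 640.65996587 -205.89654646  143.05616246] [ 6.66222378 -9.0755345  -3.52814592] 0.33704948443360333 30.846645534038544 [(np.int32(3156), 320, 310, 34.4, array([ 637.7, -205.9])), (np.int32(560), 157, 312, 26.4, array([ 636.4, -140. ]))]
```

Standing still. The residual force is purely radial. Ease it slightly, open, and check that the wheel stays still.

```bash
python3 -m handwheel '[[[0.5,-0.7,0,0,0,0,-1],[0.5,-0.7,0,0,0,0,-1],[0,0,0,0,0,0,-1],[0,0,0,0,0,0,1],[0,0,0,0,0,0,1],[0,0,0,0,0,0,1],[0,0,0,0,0,0,1]]]' 30
cat > chk.py <<'E'
from hd import *
s,c,im,o=find()
for q in o:
    d=q[4]-C
    if abs(np.hypot(*d)-115)<8: print(s["time_s"],q[4],np.degrees(np.arctan2(d[1],d[0])).round(2))
E
python3 chk.py; python3 -m handwheel '[[[0,0,0,0,0,0,1],[0,0,0,0,0,0,1],[0,0,0,0,0,0,1],[0,0,0,0,0,0,1],[0,0,0,0,0,0,1],[0,0,0,0,0,0,1],[0,0,0,0,0,0,1],[0,0,0,0,0,0,1]]]' 30; python3 chk.py
```

```text
time_s: 11.8
eef_pos: [640.3, -205.3, 142.6]
ee_rot: [-0.0, 1.0, -0.0, -0.0]
force: [1.1, 0.6, -0.4]
grip_width: 0.998
grip_force: 0.0
11.8 [ 638.3 -205.7] -53.54
time_s: 12.85
eef_pos: [640.4, -205.5, 142.6]
ee_rot: [0.0, 1.0, -0.0, 0.0]
force: [-0.1, 0.2, 0.4]
grip_width: 0.999
grip_force: 0.0
12.85 [ 638.4 -205.7] -53.5
```

Wheel at rest. Raise clear and take a last look.

```bash
python3 -m handwheel '[[[0,0,10,0,0,0,1],[0,0,20,0,0,0,1],[0,0,25,0,0,0,1],[0,0,25,0,0,0,1],[0,0,15,0,0,0,1],[0,0,0,0,0,0,1],[0,0,0,0,0,0,1],[0,0,0,0,0,0,1]]]' 30; python3 chk.py; python3 -m handwheel '[[[0,0,0,0,0,0,1],[0,0,0,0,0,0,1],[0,0,0,0,0,0,1],[0,0,0,0,0,0,1],[0,0,0,0,0,0,1],[0,0,0,0,0,0,1],[0,0,0,0,0,0,1],[0,0,0,0,0,0,1]]]' 30 >/dev/null; python3 chk.py
python3 -c "
from h import *
c=capture('scene');cv2.imwrite('pics/end.png',c['image'][:,:,::-1])"
```

```text
time_s: 13.9
eef_pos: [640.2, -205.4, 236.5]
ee_rot: [-0.0, 1.0, -0.0, -0.001]
force: [-0.5, -0.0, 0.8]
grip_width: 1.003
grip_force: 0.0
13.9 [ 637.8 -205.7] -53.74
14.95 [ 637.9 -205.7] -53.7
```

View pics/end.png

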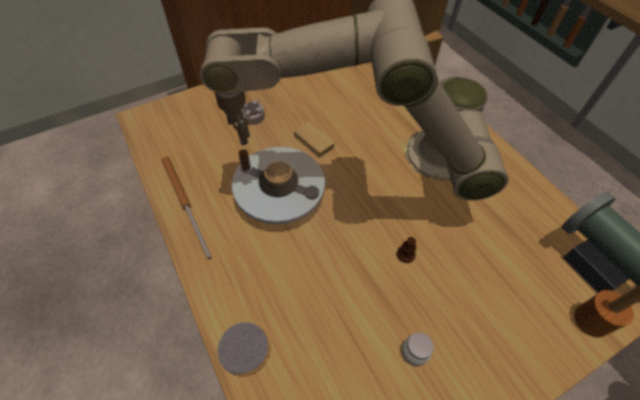

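The scene view shows the bowl central at (278,176), the handle free at (245,160), the gripper clear above it, and the bystanders where they were.

```bash
python3 -c "
from rig import *
print(finish_job())"
```

```text
the job is handed in; nothing more can be done
None
```

The job is handed in: I spun the wheel to about 1.6 rad/s, followed the coasting handle for over 4 s, caught it at about 0.7–0.8 rad/s and braked and released it, leaving the wheel at rest with the bowl in the middle and the things around it undisturbed; no verdict came back.

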